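Build up a heating set on the stirrer and charge it through the funnel

TASK

Build the heating set on the hotplate stirrer from the bottom up, one piece at a time: set the aluminium heating block on the middle of the steel hot plate, stand the amber glass tube in the block's well, seat the steel funnel with its stem in the mouth of the tube and its collar flat on the rim, and last of all drop the black stir bar through the funnel so that it falls into the tube. Set the block, the tube and the funnel down gently instead of dropping them, leave the finished set upright, centred and let go with the funnel still in place, and do not shift the bottle, the tub and the bowl standing by.

Things in the scene. Friction and masses are not known exactly. Their poses are not given: they have to be found in the camera images.
- hotplate: Hotplate stirrer, fixed to the bench: blue housing about 145 long (x, from -80 to +65) x 130 wide (y), 50 mm high, carrying a round flat steel plate 124 mm in diameter whose top lies 62 mm above the bench. The origin is on the plate's axis at bench level; z up; the two black control knobs and the display are on the -x face.
- block: Heating block, loose: bare aluminium cup-like cylinder, 64 mm outer diameter, 42 mm high, with a round well 52 mm in diameter open at the top, its floor 12 mm above the underside (well 30 mm deep, wall 6 mm). Standing, well up. Origin at the centre of the underside, z is its axis (up). About 0.2 kg.
- tube: Reaction tube, loose: straight flat-bottomed amber glass tube, 44 mm outer and 38 mm inner diameter, 85 mm high, open at the top, floor 5 mm thick. Standing upright; it is the tall narrow open one. Origin at the centre of the underside, z is its axis (up). About 0.1 kg. In the block's well it has 4 mm play all round and stands 55 mm out of the block.
- funnel: Powder funnel, loose, stainless steel, 62 mm high, standing upright on its stem: stem 30 mm outer, 24 mm inner diameter from z = 0 up; flat collar 52 mm in diameter from z = 21 to 25 (its underside rests on the tube's rim); cone from 30 mm diameter at z = 25 to 62 mm at z = 48; upright rim band 62 mm outer, 56 mm inner diameter from z = 48 to 62. Origin at the centre of the stem's lower end, z is its axis (up). About 0.09 kg. The stem has 4 mm play all round in the tube.
- stir_bar: Magnetic stir bar, loose: small black octagonal bar, 20 mm long, 10 mm across flats, lying on the bench on a flat. Origin at its centre, x along its length (level). About 12 g. It passes through the funnel's stem in any posture.
- bottle: Bystander, loose: black reagent bottle with a paper label, 72 mm diameter, 170 mm high. Origin at the centre of the underside. Leave alone.
- tub: Bystander, loose: white plastic tub with a blue cap, 80 mm diameter, 95 mm high. Origin at the centre of the underside. Leave alone.
- bowl: Bystander, loose: red plastic bowl, 110 mm diameter at the rim, 50 mm high. Origin at the centre of the underside. Leave alone.
Things that resemble listed ones, but are neither listed nor needed, are in the scene too. What is shaped like the funnel but purple is not meant.

How it is judged:
On the way, in this order (a step that is already met when the one before it is completed fails the run):
1. the heating block stands on the middle of the hot plate, let go (horizontal distance between block and hotplate below 0.015 m and z of block in the frame of hotplate between 0.058 and 0.066 m and angle between block's own z axis and vertical below 0.06 rad and contact force between the fingers and block below 0.2 N), for 0.2 s.
2. the glass tube stands on the floor of the block's well, let go (horizontal distance between block and hotplate below 0.015 m and z of block in the frame of hotplate between 0.058 and 0.066 m and angle between block's own z axis and vertical below 0.06 rad and horizontal distance between tube and block below 0.009 m and z of tube in the frame of block between 0.008 and 0.016 m and angle between tube's own z axis and vertical below 0.08 rad and contact force between the fingers and tube below 0.2 N), for 0.2 s.
3. the funnel sits with its stem in the tube and its collar flat on the rim, let go (horizontal distance between block and hotplate below 0.015 m and z of block in the frame of hotplate between 0.058 and 0.066 m and angle between block's own z axis and vertical below 0.06 rad and horizontal distance between tube and block below 0.009 m and z of tube in the frame of block between 0.008 and 0.016 m and angle between each of tube, funnel's own z axis and vertical below 0.08 rad and horizontal distance between funnel and tube below 0.009 m and z of funnel in the frame of tube between 0.06 and 0.069 m and contact force between the fingers and funnel below 0.2 N), for 0.2 s.
4. the stir bar lies in the tube (horizontal distance between block and hotplate below 0.015 m and z of block in the frame of hotplate between 0.058 and 0.066 m and angle between block's own z axis and vertical below 0.06 rad and horizontal distance between tube and block below 0.009 m and z of tube in the frame of block between 0.008 and 0.016 m and angle between each of tube, funnel's own z axis and vertical below 0.08 rad and horizontal distance between funnel and tube below 0.009 m and z of funnel in the frame of tube between 0.06 and 0.069 m and horizontal distance between stir_bar and tube below 0.02 m and z of stir_bar in the frame of tube between 0.002 and 0.03 m), for 0.2 s.
At the end, for the whole second after the job is handed in: Block upright on the hot plate within 15 mm of its middle; tube upright on the floor of the block's well and funnel flat on the tube's rim, stem inside (axes within 9 mm, tilt under 0.08 rad); stir bar at the bottom of the tube; all released and at rest (all of step 4 and contact force between the fingers and block below 0.2 N and contact force between the fingers and tube below 0.2 N and contact force between the fingers and funnel below 0.2 N and contact force between the fingers and stir_bar below 0.2 N and linear speed of each of block, tube, funnel, stir_bar below 0.02 m/s); the robot touches nothing.
It fails at once if the heating block is dropped (falls freely faster than 0.6 m/s, about 18 mm) instead of being set down (linear speed of block above 0.6 m/s and contact force between the fingers and block below 0.1 N).
It fails at once if the glass tube is dropped (falls freely faster than 0.6 m/s, about 18 mm) instead of being set down (linear speed of tube above 0.6 m/s and contact force between the fingers and tube below 0.1 N).
It fails at once if the funnel is dropped (falls freely faster than 0.6 m/s, about 18 mm) instead of being set down (linear speed of funnel above 0.6 m/s and contact force between the fingers and funnel below 0.1 N).
It fails at once if the bottle, the tub or the bowl standing by is shifted by more than 25 mm (distance of any of bottle, tub, bowl from where it was at the start of the episode above 0.025 m).
It also fails if it takes over 134 s, if anything falls off the work surface, if the arm or the gripper's body presses on something with over 40 N, if the wrist force passes 120 N, or if a joint passes its speed limit or range.

ROBOT

A 6-joint arm with a two-finger parallel gripper is mounted at the origin on the work surface. World frame = base frame: x ahead of the robot, y to its left, z up, the work surface at z = 0. Lengths are in m, angles in rad, forces in N, time in s.
With the tool pointing down it reaches from about 0.2 to 0.875 m from the base axis. Payload 3.4 kg.
Tool frame: the origin (TCP) lies between the finger pads; the fingertips stand 25 mm ahead of it and the grasp point (between the pads) lies 6 mm ahead of it (r.nose_length is the z of the fingertips in the tool frame, in m); z points along the fingers, y is the line along which they close (so a half turn about z gives the same grasp; the last joint's range is limited). The gripper opens to 94 mm and grips with 3 to 60 N. Pads are 16 mm wide; open, the fingers measure 119 mm over their backs; the gripper's body (75 mm by 177 mm) begins 78 mm behind the grasp point.
Start: joints at [-1.236, 0.276, 1.505, -0, 1.361, -0.121], TCP at [0.253, -0.516, 0.23] pointing down, gripper open.
Joint ranges: [-2.89, 2.89], [-0.75, 2.08], [0.22, 2.7], [-1.18, 4.32], [0.11, 2.71], [-2.7, 2.7]. Speed limits (rad/s): [2.57, 2.57, 3.14, 3.14, 3.14, 3.14].

INTERFACE

Orientations are given as a unit quaternion [w, x, y, z].
In Python, from plant import r, gripper_to, inverse_kinematics, vision, models, telemetry gives the robot as it stands. Calls block until the motion is done:
- r.move_to(position, orientation): joint-space move of the TCP to a pose.
- r.move_l(position, rot=None, vel=0.15, guard=None): straight line of the TCP; rot=None keeps the orientation; vel is the mean speed in m/s. With guard (N) it stops when the force on the tool has changed by that much, and returns True; else False.
- r.movej(angles): joint-space move.
- gripper_to(opening, f_grip=None): finger opening in m; f_grip is the grip in N (None keeps the last); returns when the fingers have stopped.
- r.hold(seconds).
- inverse_kinematics(position, orientation): joint angles nearest the present ones, or None.
- vision.snapshot(name): name is "side" or "top"; returns the picture (480x640x3 uint8, red, green, blue); there is no depth.
- vision.get_calibration(name): a dict with "fx", "fy", "cx", "cy" (pixels), "position" and "orientation" of the camera in the world. Camera axes: x right, y down, z forward; pixel columns grow to the right and rows downward; lengths in m; the calibration is good to about 2 mm. A picture is of the moment at which its call begins. get_calibration takes no time and is no camera call.
A pose or a line that the arm cannot do raises r.PlanningError and nothing moves.
- r.sign_off(): hands the job in, once; it reports no verdict.
Trained networks look in the newest picture that a camera, given by its name, has taken for a name from the list of things; names that differ only in an ending like _2 or _b are one class to them, and where a whole thing is asked for, a point or a joint stands for the part that bears it (a point fixed in the world has none). Each returns a list of dicts, best first, with "score" (0 to 1); they miss things now and then, are a little off and sometimes report something else, mostly with a low value. They report only what shows in the picture. A call takes as long as a camera call. They do not tell look-alikes from the thing itself.
- models.boxes_of(thing, camera): "at" ([x, y, z] in m, in world coordinates, good to about 4 mm: the middle of the surface that is visible of it).
- models.regions_of(thing, camera): "pixels" (480x640 bool, what is visible of it).
- models.mark_of(thing, camera): "at" ([x, y, z] in m, in world coordinates, good to about 4 mm: a listed point, or the origin of a listed thing).
Readings, each from a call of its own:
- telemetry.current_t(): time.
- telemetry.current_joints(): joint angles.
- telemetry.current_dq(): joint speeds.
- telemetry.current_joint_efforts(): joint torques, N m.
- telemetry.current_ee_pos(): TCP position.
- telemetry.current_tool_rot(): TCP orientation.
- telemetry.current_wrist_force(): force on the tool from outside, world axes, zero at the start.
- telemetry.current_torque(): the same for the moment, N m.
- telemetry.current_opening(): finger opening in m.
Only numpy, scipy, OpenCV 4.12 (cv2) and the standard library are available. Lean on these libraries where they do the work, as an engineer would, in place of code of your own. Each camera call takes 0.05 s, during which the arm holds its last target. There are 200 camera calls.

## Working session

There is one attempt and no reset: what is moved stays moved. The work goes in short steps, each a Python script; the robot and the scene stay as the last script left them, time stands still between calls to the robot, and variables do not carry over. Pictures are saved under pics/ and viewed, on a budget of 14 in all, crops included, one or two more only if the job needs it, and the job is handed in when it is done.

```bash
mkdir -p pics; ls
python3 - <<'E'
from plant import r, vision, models, telemetry
import cv2
for c in ("top","side"):
    im=vision.snapshot(c); cv2.imwrite(f"pics/{c}0.png",im[:,:,::-1])
    print(c,vision.get_calibration(c))
    for n in ["hotplate","block","tube","funnel","stir_bar","bottle","tub","bowl"]:
        for f in ("mark_of","boxes_of"):
            print(n,f,[([round(float(v),3) for v in d["at"]],round(float(d["score"]),2)) for d in getattr(models,f)(n,c)])
print(telemetry.current_t(), r.nose_length)
E
```

```text
pics
top {'fx': 579.6996549434656, 'fy': 579.6996549434656, 'cx': 321.0291730163136, 'cy': 238.35835184872207, 'position': array([ 0.39990022, -0.00369624,  1.60495672]), 'orientation': array([-0.03444836,  0.7113446 , -0.70131322,  0.03101505])}
hotplate mark_of [([0.453, 0.021, 0.001], 0.88)]
hotplate boxes_of [([0.443, 0.017, 0.062], 0.9)]
block mark_of [([0.408, -0.29, 0.001], 0.69)]
block boxes_of [([0.404, -0.292, 0.012], 0.64), ([0.426, 0.296, 0.041], 0.32)]
tube mark_of [([0.655, -0.16, -0.001], 0.65)]
tube boxes_of [([0.657, -0.163, 0.041], 0.74)]
funnel mark_of [([0.428, 0.293, -0.001], 0.73), ([0.318, 0.275, -0.0], 0.69)]
funnel boxes_of [([0.315, 0.281, 0.041], 0.86), ([0.425, 0.299, 0.038], 0.84), ([0.624, -0.412, 0.115], 0.35)]
stir_bar mark_of [([0.455, 0.019, -0.001], 0.61)]
stir_bar boxes_of []
bottle mark_of []
bottle boxes_of [([0.622, -0.411, 0.117], 0.83)]
tub mark_of [([0.65, 0.419, -0.0], 0.7), ([0.805, -0.029, 0.001], 0.15)]
tub boxes_of [([0.641, 0.407, 0.096], 0.77)]
bowl mark_of [([0.805, -0.03, 0.002], 0.63), ([0.657, -0.162, 0.002], 0.42)]
bowl boxes_of [
[... 467 characters left out ...]
, ([0.805, -0.058, 0.031], 0.41)]
tube mark_of [([0.66, -0.162, -0.001], 0.63)]
tube boxes_of [([0.658, -0.145, 0.053], 0.73)]
funnel mark_of [([0.425, 0.284, -0.001], 0.9), ([0.317, 0.276, -0.001], 0.83)]
funnel boxes_of [([0.312, 0.268, 0.047], 0.92), ([0.421, 0.276, 0.044], 0.86)]
stir_bar mark_of [([0.657, 0.176, 0.004], 0.59)]
stir_bar boxes_of [([0.655, 0.181, 0.005], 0.43)]
bottle mark_of [([0.628, -0.423, 0.0], 0.56)]
bottle boxes_of [([0.444, 0.059, 0.052], 0.7), ([0.627, -0.398, 0.081], 0.57)]
tub mark_of [([0.649, 0.419, -0.004], 0.88)]
tub boxes_of [([0.641, 0.44, 0.072], 0.9)]
bowl mark_of [([0.802, -0.035, -0.001], 0.82)]
bowl boxes_of [([0.809, -0.054, 0.034], 0.63)]
1.7 0.025
```

View pics/top0.png

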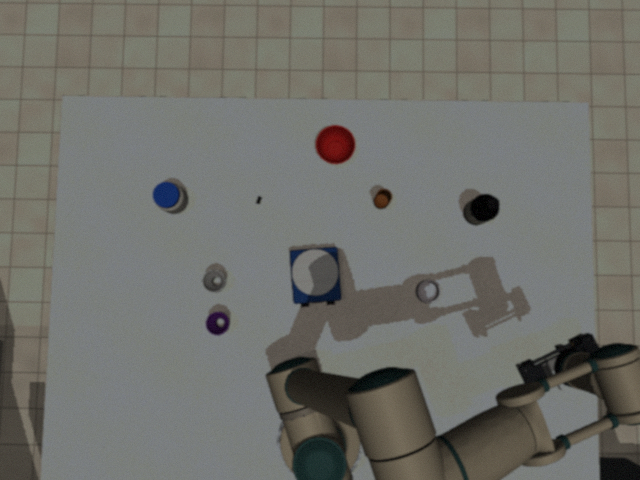

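View pics/side0.png

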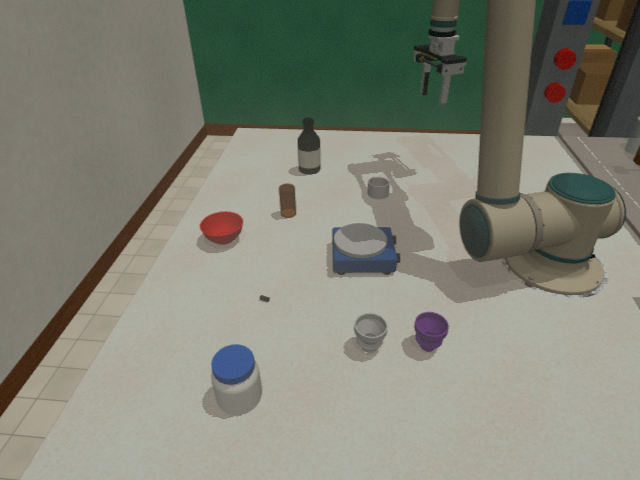

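The top view shows the hotplate at about (316,272), the block at (428,291), the tube at (382,198), the steel funnel at (215,278), the purple decoy at (218,322) and the bar at (258,200). The side view agrees. I'll refine these positions from pixels, get the bar's heading, and write a helper. Each piece gets squeezed from two perpendicular directions, so it ends up centred in the gripper.

```bash
cat > h.py <<'E'
from plant import r, gripper_to, inverse_kinematics, vision, models, telemetry as T
import numpy as np, cv2
from scipy.spatial.transform import Rotation as R
def cam(c):
    k=vision.get_calibration(c); w,x,y,z=k["orientation"]
    return k,R.from_quat([x,y,z,w])
def ray(c,px,z):                       # pixel(s) -> world at height z
    k,Q=cam(c); px=np.atleast_2d(px)
    d=Q.apply(np.c_[(px[:,0]-k["cx"])/k["fx"],(px[:,1]-k["cy"])/k["fy"],np.ones(len(px))])
    return k["position"]+d*((z-k["position"][2])/d[:,2])[:,None]
def down(psi):                         # tool down, closing axis at psi from world y
    x,y,z,w=(R.from_euler('z',psi)*R.from_euler('x',np.pi)).as_quat(); return np.array([w,x,y,z])
def best(p,psi):                       # same grasp, half turns: smallest last joint
    c=[(abs(j[5]),i) for i in (psi,psi+np.pi,psi-np.pi) if (j:=inverse_kinematics(p,down(i))) is not None]
    return min(c)[1]
def tcp(xy,zgrasp): return np.array([xy[0],xy[1],zgrasp+0.006])
def st(s=""): print(s,"t",round(T.current_t(),1),"p",np.round(T.current_ee_pos(),4),"open",round(T.current_opening(),4),"F",np.round(T.current_wrist_force(),1))
def pick(xy,zc,zg,psi,force,zup):
    """centre by a soft squeeze at psi+90 deg, then grip at psi and lift"""
    a=best(tcp(xy,zg),psi); b=min((a+np.pi/2,a-np.pi/2),key=lambda i:abs(inverse_kinematics(tcp(xy,zg),down(i))[5]))
    gripper_to(0.094)
    r.move_to(tcp(xy,zup),down(b)); r.move_l(tcp(xy,zc),vel=0.2)
    gripper_to(0.03,5); st("centred"); gripper_to(0.094)
    r.move_l(tcp(xy,zg),rot=down(a),vel=0.05) if abs(zg-zc)>.005 else r.move_to(tcp(xy,zg),down(a))
    gripper_to(0.03,force); r.hold(.2); st("gripped")
    r.move_l(tcp(xy,zup),vel=0.15); st("lifted")
def place(xy,ztrav,zg,zabove,guard=4):
    """carry at ztrav, lower to zabove over the nominal zg, then feel down"""
    r.move_l(tcp(xy,ztrav),vel=0.2); r.hold(.3)
    r.move_l(tcp(xy,zg+zabove),vel=0.12); r.hold(.2)
    print("touch",r.move_l(tcp(xy,zg-0.003),vel=0.02,guard=guard)); st("down")
def release(xy,zup):
    gripper_to(0.094); r.hold(.2); r.move_l(tcp(xy,zup),vel=0.2); st("released")
E
python3 - <<'E'
from h import *
im=vision.snapshot("top")
q=T.current_tool_rot(); print("rot",q,down(0),[ (round(p,2),inverse_kinematics(T.current_ee_pos(),down(p))) for p in (0,1.57)])
# bar: dark blob in top & side
for c,box in(("top",(240,180,276,220)),("side",(250,285,280,312))):
    im=vision.snapshot(c); x0,y0,x1,y1=box
    g=im[y0:y1,x0:x1].astype(float).mean(2); w=np.clip(np.median(g)*0.8-g,0,None)
    v,u=np.nonzero(w); W=w[v,u]; P=ray(c,np.c_[u+x0,v+y0],0.006)[:,:2]
    m=np.average(P,axis=0,weights=W); C=np.cov(P.T,aweights=W); e,V=np.linalg.eigh(C)
    print(c,"bar",m,np.sqrt(e),"dir deg",np.degrees(np.arctan2(V[1,1],V[0,1])))
# plate: blue housing bounding rectangle, and plate as non-blue inside
im=vision.snapshot("top")
def blob(mask,box):
    x0,y0,x1,y1=box; m=np.zeros(mask.shape,np.uint8); m[y0:y1,x0:x1]=mask[y0:y1,x0:x1]; return m
i=im.astype(int); blue=blob((i[:,:,2]-i[:,:,0]>40),(280,235,350,312))
rc=cv2.minAreaRect(np.argwhere(blue)[:,::-1].astype(np.float32)); print("housing",rc,ray("top",[rc[0]],0.05))
hull=cv2.convexHull(np.argwhere(blue)[:,::-1].astype(np.int32)); f=np.zeros(blue.shape,np.uint8); cv2.fillConvexPoly(f,hull,1)
pl=cv2.morphologyEx(f&(1-blue),cv2.MORPH_OPEN,np.ones((9,9),np.uint8)); ys,xs=np.nonzero(pl)
c,rad=cv2.minEnclosingCircle(np.c_[xs,ys].astype(np.float32)); print("plate",c,rad,ray("top",[c],0.062))
for n in ("hotplate","block","tube","funnel"):
    for c in ("top","side"):
        vision.snapshot(c); print(n,c,[np.round(d["at"],3) for d in models.mark_of(n,c)])
E
```

```text
rot [7.64233153e-05 9.74142375e-01 2.25935005e-01 1.83550788e-05] [6.123234e-17 1.000000e+00 0.000000e+00 0.000000e+00] [(0, array([-1.23598257e+00,  2.75950408e-01,  1.50475716e+00, -4.44089210e-16,
        1.36088509e+00,  3.34813755e-01])), (1.57, array([-1.23598257,  0.27595041,  1.50475716,  0.        ,  1.36088509,
       -1.23518625]))]
top bar [0.65424163 0.18121949] [0.00293198 0.00568272] dir deg 161.5692647166584
side bar [0.653511   0.18041167] [0.00383856 0.00652509] dir deg 152.39527327958044
housing ((314.54058837890625, 275.0685119628906), (51.9390983581543, 44.5294075012207), 85.91438293457031) [[0.44528818 0.02085879 0.05      ]]
plate (317.54718017578125, 273.1226501464844) 27.863521575927734 [[0.45021613 0.01275667 0.062     ]]
hotplate top [array([ 0.453,  0.017, -0.   ])]
hotplate side [array([ 0.448,  0.018, -0.   ]), array([ 0.409, -0.292,  0.   ])]
block top [array([ 0.406, -0.291,  0.002]), array([ 0.804, -0.029,  0.002])]
block side [array([ 0.408, -0.29 , -0.002])]
tube top [array([ 0.656, -0.162,  0.003])]
tube side [array([ 0.66 , -0.161, -0.003]), array([ 0.805, -0.033, -0.   ])]
funnel top [array([ 0.316,  0.274, -0.003]), array([ 0.429,  0.293, -0.002])]
funnel side [array([0.316, 0.272, 0.001]), array([ 0.452,  0.019, -0.001])]
```

Run:
```python
from h import *
B=(0.4073,-0.2895); H=(0.4515,0.019)
pick(B,0.026,0.026,0,30,0.14)
place(H,0.14,0.062+0.026,0.008)
release(H,0.19)
r.move_to(tcp((0.60,-0.16),0.25),down(best(tcp((0.60,-0.16),0.25),0))) if 0 else r.move_l(tcp((0.45,-0.25),0.25),vel=0.3)
for c in("top","side"):
    im=vision.snapshot(c); cv2.imwrite(f"pics/{c}1.png",im[:,:,::-1])
    for n in("block","tube"): print(c,n,[(np.round(d["at"],3),round(d["score"],2)) for d in models.mark_of(n,c)])
a=cv2.imread("pics/top1.png")[180:330,230:480]; cv2.imwrite("pics/top1c.png",cv2.resize(a,None,fx=3,fy=3,interpolation=cv2.INTER_CUBIC))
st()
```

```text
centred t 5.3 p [ 0.4075 -0.2897  0.0325] open 0.0633 F [-0.5  0.8  4.5]
gripped t 8.2 p [ 0.4072 -0.2893  0.032 ] open 0.0645 F [-0.2  1.2  1. ]
lifted t 9.1 p [ 0.4067 -0.289   0.1451] open 0.0646 F [ 0.2 -0.4 -1.7]
touch True
down t 12.2 p [0.4516 0.0189 0.0938] open 0.0641 F [-0.  -0.4  3. ]
released t 13.8 p [0.4508 0.0191 0.1953] open 0.094 F [-0.4  0.8 -1. ]
top block [(array([0.452, 0.018, 0.065]), 0.8), (array([ 0.424,  0.291, -0.003]), 0.61)]
top tube [(array([ 0.653, -0.162,  0.001]), 0.63)]
side block [(array([0.452, 0.02 , 0.062]), 0.91)]
side tube [(array([ 0.659, -0.161, -0.001]), 0.66)]
 t 15.1 p [ 0.4501 -0.249   0.256 ] open 0.094 F [ 0.1 -0.1 -0.2]
```

View pics/top1c.png

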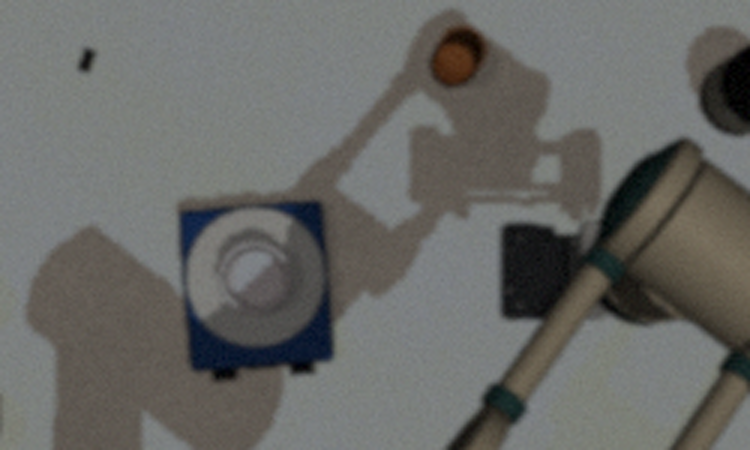

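Block is centred on the plate in the picture, and both marks put it at about (0.452, 0.019, 0.063). Next is the tube.

Run:
```python
from h import *
P=(0.6575,-0.1615); H=(0.4515,0.019)
pick(P,0.032,0.060,0,20,0.21)
place(H,0.21,0.134,0.034)
z=T.current_ee_pos()[2]
if z<0.143: release(H,0.25)
im=vision.snapshot("side"); cv2.imwrite("pics/side2.png",cv2.resize(im[130:330,220:460,::-1],None,fx=3,fy=3,interpolation=cv2.INTER_CUBIC))
print([(np.round(d["at"],3),round(d["score"],2)) for d in models.mark_of("tube","side")])
```

```text
Traceback (most recent call last):
  File "h.py", line 20, in pick
    a=best(tcp(xy,zg),psi); b=min((a+np.pi/2,a-np.pi/2),key=lambda i:abs(inverse_kinematics(tcp(xy,zg),down(i))[5]))
                              ~~~^^^^^^^^^^^^^^^^^^^^^^^^^^^^^^^^^^^^^^^^^^^^^^^^^^^^^^^^^^^^^^^^^^^^^^^^^^^^^^^^^^^
  File "h.py", line 20, in <lambda>
    a=best(tcp(xy,zg),psi); b=min((a+np.pi/2,a-np.pi/2),key=lambda i:abs(inverse_kinematics(tcp(xy,zg),down(i))[5]))
                                                                         ~~~~~~~~~~~~~~~~~~~~~~~~~~~~~~~~~~~~~~^^^
TypeError: 'NoneType' object is not subscriptable
```

```bash
sed -i 's/b=min((a+np.pi\/2.*$/b=best(tcp(xy,zg),a+np.pi\/2)/' h.py
python3 - <<'E'
from h import *
P=(0.6575,-0.1615); H=(0.4515,0.019)
pick(P,0.032,0.060,0,20,0.21)
place(H,0.21,0.134,0.034)
z=T.current_ee_pos()[2]
if z<0.143: release(H,0.25)
im=vision.snapshot("side"); cv2.imwrite("pics/side2.png",cv2.resize(im[130:330,220:460,::-1],None,fx=3,fy=3,interpolation=cv2.INTER_CUBIC))
print([(np.round(d["at"],3),round(d["score"],2)) for d in models.mark_of("tube","side")])
E
```

```text
centred t 18.4 p [ 0.6573 -0.1614  0.0379] open 0.0439 F [-0.3  0.5  0.9]
gripped t 22.0 p [ 0.6575 -0.1615  0.066 ] open 0.0442 F [ 0.3 -0.2  0.6]
lifted t 23.2 p [ 0.6569 -0.1613  0.2148] open 0.0439 F [-1.2  0.3 -1.5]
touch True
down t 27.2 p [0.4515 0.019  0.1399] open 0.0446 F [-1.4 -0.3  4.5]
released t 29.1 p [0.4508 0.0191 0.2551] open 0.0939 F [-0.2 -0.2 -0.9]
[(array([0.455, 0.019, 0.074]), 0.79)]
```

View pics/side2.png

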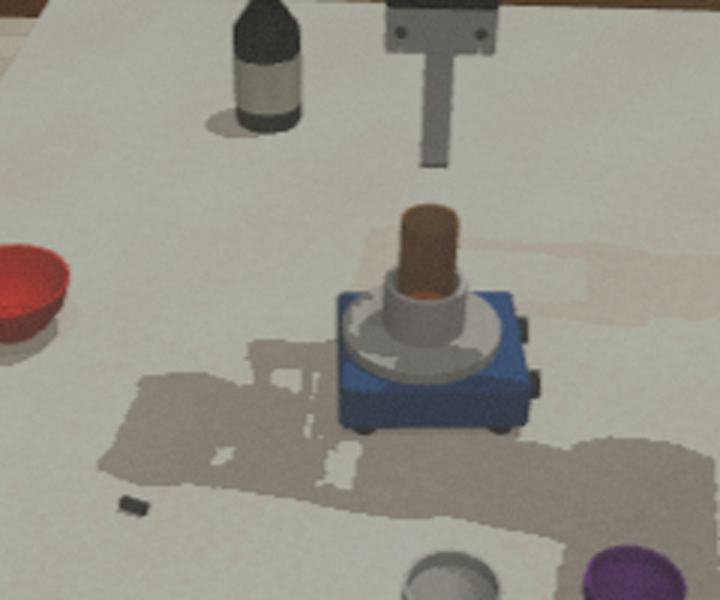

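The tube stands upright in the well; it touched down exactly at the nominal height (TCP z 0.140). Now the funnel, taking fresh marks near the steel one.

Run:
```python
from h import *
H=(0.4515,0.019); A=[]
for k in range(3):
    for c in("top","side"):
        vision.snapshot(c)
        A+=[d["at"] for d in models.mark_of("funnel",c) if np.hypot(d["at"][0]-.427,d["at"][1]-.29)<.025]
A=np.array(A); print(np.round(A,3)); P=np.median(A,axis=0)[:2]; print(P)
pick(P,0.055,0.055,0,15,0.25)
place(H,0.25,0.193,0.027)
im=vision.snapshot("side"); cv2.imwrite("pics/side3.png",cv2.resize(im[130:330,220:460,::-1],None,fx=3,fy=3,interpolation=cv2.INTER_CUBIC))
```

```text
[[ 0.43   0.294 -0.002]
 [ 0.42   0.285 -0.001]
 [ 0.426  0.291 -0.005]
 [ 0.421  0.282 -0.003]
 [ 0.427  0.291 -0.002]
 [ 0.422  0.284 -0.001]]
[0.42385 0.2881 ]
centred t 32.8 p [0.4242 0.2883 0.0613] open 0.0607 F [ 0.6 -0.2  1.9]
gripped t 35.6 p [0.4239 0.2881 0.061 ] open 0.062 F [-0.4 -0.1 -0.6]
lifted t 37.1 p [0.4233 0.2878 0.2551] open 0.0625 F [-0.2  0.  -1.8]
touch True
down t 40.7 p [0.4515 0.0191 0.1989] open 0.0625 F [-0.3  0.1  4.2]
```

View pics/side3.png

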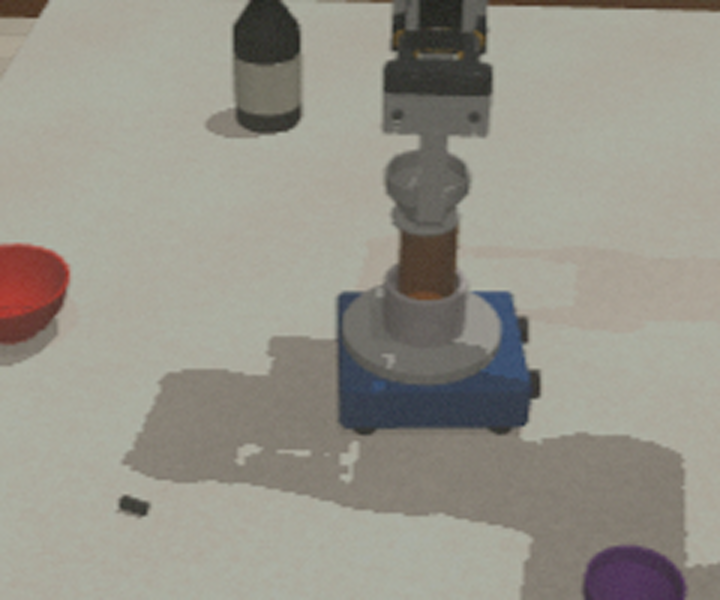

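The funnel sits on the rim at the nominal height (TCP z 0.199), so I'll release it and measure the bar again.

Run:
```python
from h import *
H=(0.4515,0.019)
release(H,0.30)
for k in range(3):
    im=vision.snapshot("top"); x0,y0,x1,y1=248,188,270,212
    g=im[y0:y1,x0:x1].astype(float).mean(2); w=np.clip(np.median(g)-15-g,0,None)
    w*=cv2.dilate((w>35).astype(np.uint8),np.ones((3,3)))
    v,u=np.nonzero(w); W=w[v,u]; P=ray("top",np.c_[u+x0,v+y0],0.007)[:,:2]
    m=np.average(P,axis=0,weights=W); e,V=np.linalg.eigh(np.cov(P.T,aweights=W))
    print("bar",m,np.sqrt(e),np.degrees(np.arctan2(V[1,1],V[0,1])))
a=cv2.resize(im[188:212,248:270,::-1],None,fx=12,fy=12,interpolation=cv2.INTER_CUBIC)
im=vision.snapshot("side"); b=cv2.resize(im[130:330,220:460,::-1],None,fx=2,fy=2)
pad=np.zeros((400,264,3),np.uint8); pad[:288]=a; cv2.imwrite("pics/s4.png",np.hstack([b,pad]))
for n in("block","tube","funnel","stir_bar"): print(n,[(np.round(d["at"],3),round(d["score"],2)) for d in models.mark_of(n,"side")])
```

```text
released t 42.3 p [0.4509 0.0191 0.3051] open 0.094 F [-0.3  0.  -0.4]
bar [0.65412152 0.18103206] [0.00311618 0.00580596] 162.77798257566482
bar [0.65415572 0.1810636 ] [0.00316082 0.00582644] 163.82948773086076
bar [0.65414031 0.18101769] [0.00313341 0.00584026] 162.30070169961917
block [(array([0.45 , 0.016, 0.06 ]), 0.88)]
tube [(array([0.452, 0.023, 0.072]), 0.85), (array([0.655, 0.178, 0.002]), 0.74)]
funnel [(array([0.314, 0.271, 0.   ]), 0.79), (array([0.452, 0.016, 0.135]), 0.61)]
stir_bar [(array([0.656, 0.178, 0.005]), 0.47)]
```

View pics/s4.png

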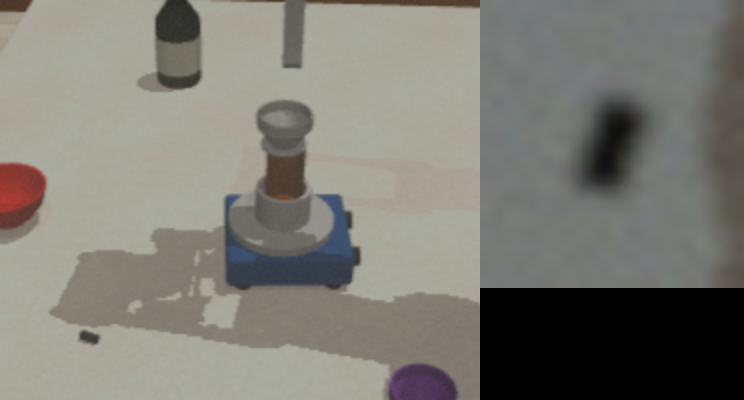

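Stack upright with the funnel seated. The bar is at (0.654, 0.181), heading about -18°, and both views agree. I'll pick it up and drop it through the funnel.

```bash
python3 - <<'E'
from h import *
H=(0.4515,0.019); P=(0.6543,0.1803)
a=best(tcp(P,0.021),-0.31)
gripper_to(0.045)
r.move_to(tcp(P,0.12),down(a)); r.move_l(tcp(P,0.035),vel=0.2); r.hold(.2); r.move_l(tcp(P,0.021),vel=0.04)
gripper_to(0.0,10); r.hold(.2); st("gripped")
r.move_l(tcp(P,0.29),vel=0.2); st("lifted")
if T.current_opening()>0.006:
    r.move_l(tcp(H,0.29),vel=0.2); r.hold(.4); r.move_l(tcp(H,0.228),vel=0.06); r.hold(.4); st("over")
    for c in("top","side"):
        im=vision.snapshot(c); cv2.imwrite(f"pics/{c}5.png",im[:,:,::-1])
E
python3 -c "
import cv2
b=cv2.imread('pics/side5.png')[130:260,290:420]; cv2.imwrite('pics/s5.png',cv2.resize(b,None,fx=4.5,fy=4.5,interpolation=cv2.INTER_CUBIC))"
```

```text
gripped t 47.0 p [0.6543 0.1803 0.0271] open 0.01 F [ 0.3 -0.1  0.1]
lifted t 48.4 p [0.6537 0.1802 0.2947] open 0.0102 F [ 0.2  0.8 -0.1]
over t 51.9 p [0.4515 0.019  0.2341] open 0.0097 F [ 0.5 -0.6  0.6]
```

View pics/s5.png

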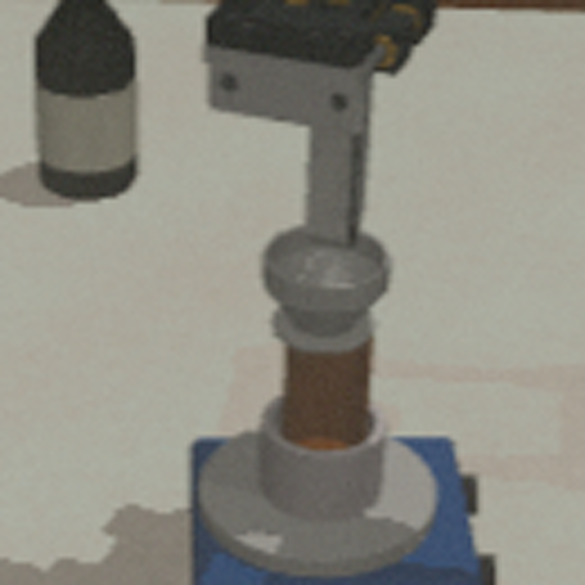

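The gripper holds the bar (opening 10 mm), centred above the funnel. I'll let it drop, back off and check.

Run:
```python
from h import *
H=(0.4515,0.019)
gripper_to(0.035); r.hold(.6); r.move_l(tcp(H,0.33),vel=0.15); r.move_l(tcp((0.42,-0.27),0.33),vel=0.25); r.hold(.3); st("away")
ims={}
for c in("top","side"):
    ims[c]=vision.snapshot(c)[:,:,::-1]
    for n in("hotplate","block","tube","funnel","stir_bar","bottle","tub","bowl"): print(c,n,[(np.round(d["at"],3),round(d["score"],2)) for d in models.mark_of(n,c)[:2]])
a=cv2.resize(ims["top"][220:320,260:360],(400,400),interpolation=cv2.INTER_CUBIC)
b=cv2.resize(ims["side"][150:280,300:430],(400,400),interpolation=cv2.INTER_CUBIC)
cv2.imwrite("pics/f6.png",np.hstack([a,b]))
cv2.imwrite("pics/f6side.png",ims["side"])
```

```text
away t 55.6 p [ 0.4202 -0.2693  0.3362] open 0.0352 F [-0.3  0.4 -0.1]
top hotplate [(array([ 0.455,  0.016, -0.   ]), 0.95)]
top block [(array([0.449, 0.017, 0.058]), 0.63)]
top tube [(array([0.449, 0.021, 0.075]), 0.62)]
top funnel [(array([0.456, 0.024, 0.138]), 0.61), (array([ 0.32 ,  0.274, -0.002]), 0.59)]
top stir_bar []
top bottle [(array([ 0.63 , -0.424, -0.004]), 0.66)]
top tub [(array([0.649, 0.421, 0.   ]), 0.85)]
top bowl [(array([ 0.805, -0.029,  0.001]), 0.96)]
side hotplate [(array([ 0.45 ,  0.019, -0.002]), 0.9)]
side block [(array([0.451, 0.015, 0.137]), 0.61), (array([0.453, 0.019, 0.062]), 0.57)]
side tube [(array([0.458, 0.018, 0.074]), 0.87)]
side funnel [(array([0.451, 0.017, 0.136]), 0.85), (array([0.313, 0.273, 0.002]), 0.84)]
side stir_bar []
side bottle [(array([ 0.627, -0.423,  0.002]), 0.75)]
side tub [(array([ 0.65 ,  0.415, -0.002]), 0.63)]
side bowl [(array([ 0.803, -0.034, -0.002]), 0.78)]
```

View pics/f6.png

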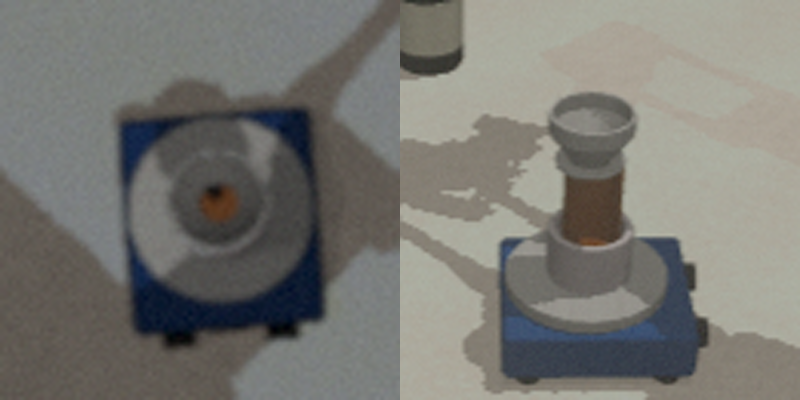

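View pics/f6side.png

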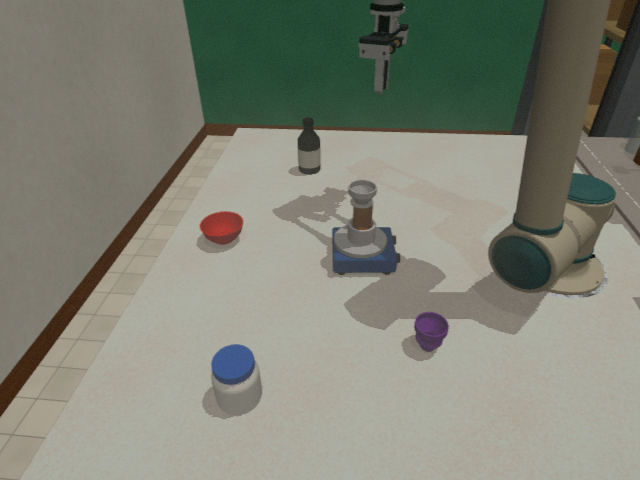

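Looking down the stem, the amber floor shows at (218,203) in the left crop. The dark bar shows at its edge at (214,190), low in the tube, and no bar remains on the bench. The stack is upright and central, and the bystanders haven't moved.

```bash
python3 -c "
from h import *
r.sign_off(); st('signed')"
```

```text
the job is handed in; nothing more can be done
the job is handed in; nothing more can be done
```

The heating set is built on the hotplate and handed in at about 56 s of the 134 s allowed; sign-off reports no verdict. I set down the block, tube and funnel in order by feeling for contact, and touchdown was within about 1 mm of the expected height each time. I then dropped the stir bar through the funnel from just above its rim.

**Last checks:**
- **Stack:** the pictures show it upright, central on the plate and let go. Network marks put the block, tube and funnel within about 7 mm of the plate axis. That scatter is mostly their roughly 4 mm noise, though one tube mark (x = 0.458) and one funnel mark (0.456, 0.024) sat furthest off.
- **Stir bar:** the networks no longer found it. The top view shows a dark piece at the edge of the amber floor seen through the stem, and the bar is gone from the bench. Its place at the bottom of the tube rests on that picture, not on a measured height.
- **Bystanders:** the bottle, tub and bowl were within a few millimetres of where they started. The gripper was clear of everything.

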